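# Fit the lamp filter and hold a crystal in the spectroscope's light path

### The job

Get the gem spectroscope ready and show it the crystal: take the square filter out of its wooden stand, stand it upright in the slot of the lamp's open filter drawer, right down on the slot's floor, let go and push the drawer fully shut. Then pick up the crystal by its two frosted side faces only, the fingers never touching its polished windows, and hold it upright in the light path midway between the lamp's lens and the spectroscope's lens, so that the light goes squarely in through the middle of one window and out through the other. Finish while holding it there, still and clear of everything but the fingers; keep the crystal upright all the way and leave the other things on the bench where they are.

Things in the scene. Friction and masses are not known exactly. Their poses are not given: they have to be found in the camera images.
- gem_bench: gem spectroscope bench, fixed: an aluminium rail 415 mm long, 50 mm wide, up to 19 mm high, with, in line along its y: lamp house and filter chamber (+y), a free gap of 84 mm, spectroscope (-y). Origin on the bench top under the middle of the gap; x away from the robot (yaw varies some), y along the light path towards the lamp, z up. In the gap only the rail lies under the light path
- lamp_lens (a point): middle of the lit lens in the mouth of the lamp's black barrel (radius 18 mm), at y 42 mm of the gem bench, 90 mm above the bench top. Behind it the dark filter chamber (x -34..37, y 72..108 mm, open to -x for the drawer) and the grey lamp house (x -34..66, y 108..211 mm), both 138 mm high
- scope_lens (a point): middle of the front lens of the brass spectroscope (radius 14 to 18 mm, on a post), at y -42 mm of the gem bench, 90 mm above the bench top; its eyepiece ends at y -168 mm
- beam (a point): middle of the gap, on the light path: 90 mm above the gem bench's origin, axes as the gem bench. The light travels along y
- filter_drawer (a joint): the lamp's filter drawer, an aluminium slide. 0 = fully shut, grows up to 0.08 m as the drawer comes out along the gem bench's -x; starts 0.065 to 0.078 out. Moves freely against about 2 N of friction and stays where it is left; pushed shut it meets a firm stop
- drawer_slot (a point): middle of the slot's floor in the filter drawer; moves with it, axes as the gem bench; 68 mm above the bench top. The slot is 48 mm long (x) and 10 mm wide (y), open at the top; the filter stands in it in the x-z plane. Its sides are four corner guides that rise 30 mm above the floor, 18 mm over their outsides; between them each side is open
- drawer_knob (a point): outer end of the round black knob (16 mm across) on the drawer's front, the point to push to +x; moves with the drawer, 100 mm above the bench top. It stands 14 mm out from the front plate (36 mm wide, z 58 to 136 mm). With the drawer shut it lies 58 mm to the -x side of the slot's shut place, 24 mm in front of the chamber
- filter_stand: low wooden stand, fixed, 70 (x) x 74 (y, -24 to 50) x 24 mm high; its slot, 48 x 10 mm along x, floor 6 mm above the bench top, holds the square filter. Origin on the bench top under the slot's middle. A second slot at y 33 mm holds a round filter that stays there (top 35 mm above the bench top)
- filter: square glass filter in a plain steel mount, standing upright: 44 (x) x 6 (y) x 44 (z) mm, with a tab on the middle of its top edge, 16 (x) x 8 (y) x 16 (z) mm, 60 mm high over all; about 40 g. Origin at the middle of its lower edge, z up; y is its thickness, across which the tab is gripped; either side may face the lamp
- stone_pad: square cork pad, fixed, 80 x 80 x 6 mm, on which the crystal stands; origin under its middle
- crystal: sawn block of clear crystal standing upright, 20 (x) x 30 (y) x 52 (z) mm, about 70 g. The two frosted (white, matt) faces look to its own +x and -x, 20 mm apart: grip these. The two polished windows, 15 mm wide and 44 mm high, look to its +y and -y, 30 mm apart, and must not be touched. Origin at the middle of its underside, z up; either window may face the lamp
- crystal_mid (a point): middle of the crystal, 26 mm above its underside, level with the middle of both windows
- graver: bystander: a short hand graver lying on its side: turned wooden handle 25 mm thick, square steel tool, 110 mm long
- wax: bystander: a yellowish lump of wax, 40 x 26 x 18 mm
- silver_ring: bystander: a plain silver finger ring lying flat, 23 mm across, 7 mm high
- loupe: bystander: a steel loupe, 28 mm round and 20 mm high, with a flat black grip 40 mm long
- ring_mandrel: bystander: a tapered dark steel ring stick lying on its side, 320 mm long, 29 mm thick
- hammer: bystander: a hammer with a wooden handle, 240 mm long, about 26 mm high
- phone: bystander: a black phone lying flat, 72 x 146 x 9 mm
- bench_block: bystander: a square steel bench block on a black rubber foot, 100 x 100 x 48 mm

How it is judged:
By the outcome, as a careful person would: the job done as asked, in the order asked, and still so for the second after the job is handed in, while the arm keeps its last pose, push and grip.
It also fails if it takes over 67 s, if anything falls off the work surface, if the arm or the gripper's body presses on something with over 40 N, if the wrist force passes 120 N, or if a joint passes its speed limit or range.

### The arm

A 7-joint arm with a two-finger parallel gripper is mounted at the origin on the work surface. World frame = base frame: x ahead of the robot, y to its left, z up, the work surface at z = 0. Lengths are in m, angles in rad, forces in N, time in s.
With the tool pointing down it reaches from about 0.4 to 0.85 m from the base axis. Payload 4.5 kg.
Tool frame: the origin (TCP) lies between the finger pads; the fingertips stand r.nose_length ahead of it and the grasp point (between the pads) lies 2 mm behind it (r.nose_length is the distance from the TCP to the fingertips, in m); z points along the fingers, y is the line along which they close (so a half turn about z gives the same grasp; the last joint's range is limited). The gripper opens to 88 mm and grips with 3 to 60 N. Pads are 18 mm wide; open, the fingers measure 123 mm over their backs; the gripper's body (75 mm by 187 mm) begins 45 mm behind the grasp point.
Start: joints at [1.344, 0.689, -0.195, 1.565, 0.157, 0.902, -0.215], TCP at [0.161, -0.604, 0.256] pointing down, gripper open.
Joint ranges: [-3.01, 3.01], [-0.46, 2.08], [-1.47, 1.51], [0.13, 2.56], [-1, 4.14], [0.04, 2.09], [-2.66, 2.66]. Speed limits (rad/s): [2.57, 2.57, 3.14, 3.14, 3.14, 3.14, 3.14].

### API

Orientations are given as a 3x3 rotation matrix whose columns are the frame's x, y, z axes.
In Python, from workcell import r gives the robot as it stands.
- The arm moves only by the shell command python3 shift.py FILE, which reads ROWS from the file FILE. ROWS is a JSON object whose key "rows" holds a list of rows, 1 to 20 of them, each of 7 numbers: dx, dy, dz in m, then a rotation vector rx, ry, rz in rad, then the finger opening in m; each row shifts and turns the commanded pose from where the row before left it, along the tool's axes as they then stand; what a row does not reach is not made up. A row lasts 1/12 s, in which the tool goes at most 0.0417 m and 0.125 rad, less where a joint would pass 70% of its speed; a pose out of reach is approached as far as the arm can. The fingers move at their own pace and stop on an object; the grip force is fixed at half the most. Time passes only in rows, so rows that do not move let the fingers close. It prints the time, the measured TCP pose, the force, the opening and the grip force at its end. Input that does not fit is refused with a message, and nothing moves.
- r.get_state(): the state, without advancing time (a new reading comes with each control period).
- r.grab_frame(name): name is "side" or "top"; returns a dict with "img" (420x560x3 uint8, blue, green, red), "fov_y" (degrees; the focal length in pixels is half the picture's height over the tangent of half this angle, whatever the lens; pixels are square), "cx", "cy" (the principal point, pixels), "k1" (the pictures are not rectified: a ray, as slopes to the right and down, at radius r is drawn at 1 + k1 r^2 times it, then the intrinsics apply), "rvec" (rotation vector, rad) and "tvec" (3), from world to camera coordinates, as OpenCV has them. Camera axes: x right, y down, z forward; pixel columns grow to the right and rows downward; lengths in m; the calibration is good to about 2 mm. A picture is of the moment at which its call begins. There is no depth.
- r.sign_off(): hands the job in; it is judged then, once.
The state is a dict: "time": time; "joint_pos": joint angles; "joint_velocities": joint speeds; "joint_torque": joint torques, N m; "tool_pos": TCP position; "tcp_rot": TCP orientation; "force": force on the tool from outside, world axes, zero at the start; "torque": the same for the moment, N m; "opening": finger opening in m; "grip_force": force on a finger pad.
Only numpy, scipy, OpenCV 4.12 (cv2) and the standard library are available. Lean on these libraries where they do the work, as an engineer would, in place of code of your own. Each camera call takes 0.05 s, during which the arm holds its last target. There are 200 camera calls.

## Working session

There is one attempt and no reset: what is moved stays moved. The work goes in short steps, Python scripts to look and compute and a shell command to move; the robot and the scene stay as the last step left them, time stands still between calls to the robot, and variables do not carry over. Pictures are saved under pics/ and viewed, at most 12 in all, crops included, and the job is handed in when it is done.

```bash
ls; mkdir -p pics; cat > h.py <<'E'
import numpy as np, cv2
from workcell import r
def K(f):
    F=210/np.tan(np.radians(f["fov_y"])/2); return np.array([[F,0,f["cx"]],[0,F,f["cy"]],[0,0,1]]),np.array([f["k1"],0,0,0,0.])
def grab(n,fn=None):
    f=r.grab_frame(n); np.savez("/tmp/%s.npz"%n,**f)
    if fn: cv2.imwrite("pics/"+fn,f["img"])
    return f
def load(n): 
    d=np.load("/tmp/%s.npz"%n); return {k:d[k] if d[k].ndim else float(d[k]) for k in d}
def proj(f,P):
    k,d=K(f); return cv2.projectPoints(np.array(P,float).reshape(-1,1,3),np.array(f["rvec"],float),np.array(f["tvec"],float),k,d)[0].reshape(-1,2)
def ray(f,uv):
    k,d=K(f); q=cv2.undistortPoints(np.array(uv,float).reshape(-1,1,2),k,d).reshape(-1,2)
    R=cv2.Rodrigues(np.array(f["rvec"],float))[0]; t=np.array(f["tvec"],float).ravel()
    return -R.T@t, np.c_[q,np.ones(len(q))]@R
def onz(f,uv,z):
    c,d=ray(f,uv); return c+d*((z-c[2])/d[:,2:])
def tri(fs,uvs):
    A=np.zeros((3,3));b=np.zeros(3)
    for f,uv in zip(fs,uvs):
        c,d=ray(f,uv); d=d[0]/np.linalg.norm(d[0]); M=np.eye(3)-np.outer(d,d);A+=M;b+=M@c
    return np.linalg.solve(A,b)
E
python3 - <<'E'
from h import *
for n in("side","top"):
    f=grab(n,n+"0.png"); c,_=ray(f,[[280,210]]); print(n,f["fov_y"],c,f["k1"],onz(f,[[280,210]],0))
s=r.get_state();print(s["tool_pos"],s["tcp_rot"],s["opening"],r.nose_length,s["time"])
E
```

```text
pics
shift.py
workcell.py
side 56.46597084517535 [0.5055947  0.70032081 0.91464921] 0.01253637545716733 [[ 0.54961499 -0.05477167  0.        ]]
top 47.269144737827695 [0.36279612 0.03173387 1.33937653] -0.12588218122776626 [[0.56769218 0.01845641 0.        ]]
[ 0.16098682 -0.60336318  0.25501116] [[ 9.66172167e-01  2.57897389e-01 -5.29745303e-04]
 [ 2.57897908e-01 -9.66170941e-01  1.54322957e-03]
 [-1.13829641e-04 -1.62764566e-03 -9.99998669e-01]] 0.08831659647420967 0.017 0.1
```

View pics/side0.png

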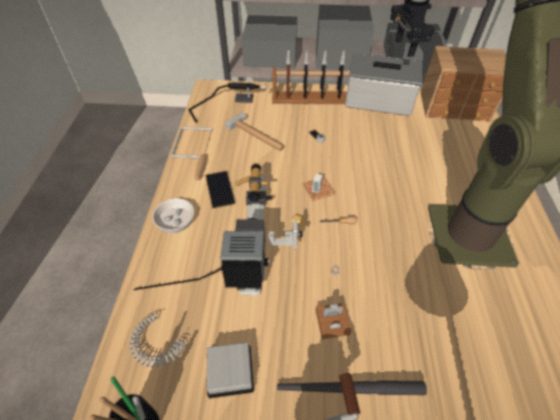

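View pics/top0.png

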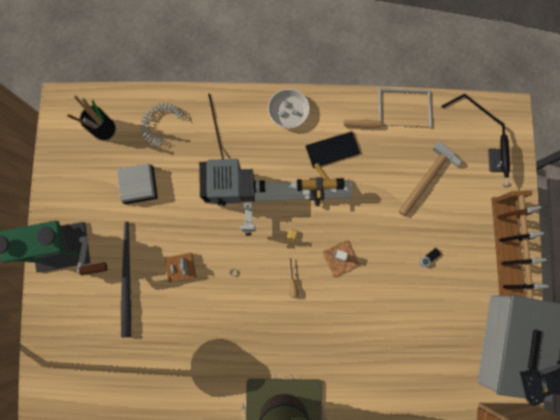

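The overviews show the bench at top px (200-350,185) with the drawer at (248,220), the stand at (180,267) and the crystal pad at (340,258). In the side view the stand is at (334,318), the crystal at (318,183) and the drawer at (287,240). I'll zoom in next.

```bash
python3 - <<'E'
from h import *
t=load("top")["img"];s=load("side")["img"]
def crop(i,x,y,w,h,k): return cv2.resize(i[y:y+h,x:x+w],None,fx=k,fy=k,interpolation=cv2.INTER_CUBIC)
a=np.hstack([crop(t,160,245,50,37,8),crop(t,316,235,50,37,8)])
b=np.hstack([crop(s,310,290,50,37,8),crop(s,295,163,50,37,8)])
cv2.imwrite("pics/c1.png",np.vstack([a,b]))
a=crop(t,195,150,165,75,4.8)[:, :800]
b=crop(s,220,155,100,60,4);c=crop(s,215,205,100,60,4)
cv2.imwrite("pics/c2.png",np.vstack([cv2.resize(a,(800,360)),np.hstack([b,c])]))
E
```

```text
(no output)
```

View pics/c1.png

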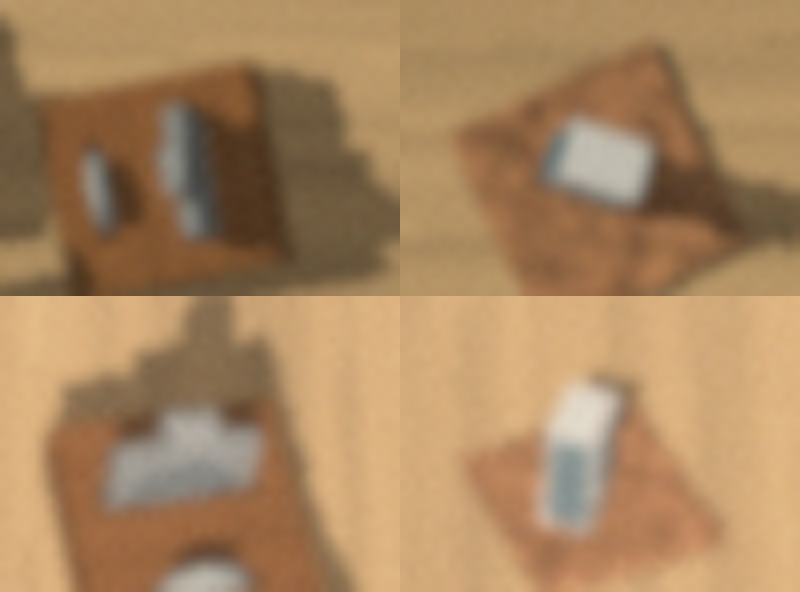

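View pics/c2.png

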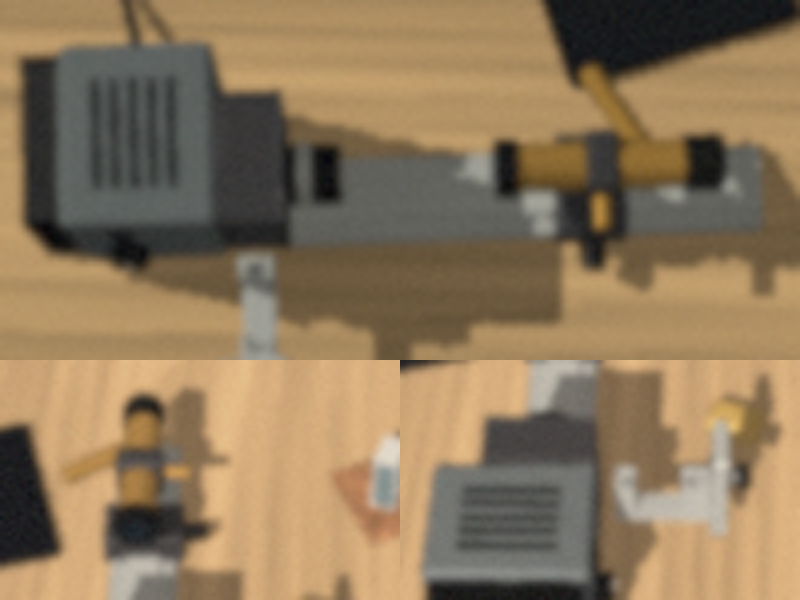

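```bash
cat > fit.py <<'E'
from h import *
from scipy.optimize import least_squares
T,S=load("top"),load("side")
def world(p,P):
    c,s=np.cos(p[2]),np.sin(p[2]); P=np.array(P,float)/1000
    return np.c_[p[0]+c*P[:,0]-s*P[:,1],p[1]+s*P[:,0]+c*P[:,1],P[:,2]]
def fit(obs,p0):  # obs: list (cam,[x,y,z mm],uv)
    def res(p): return np.concatenate([(proj(f,world(p,[m]))[0]-uv) for f,m,uv in obs])
    o=least_squares(res,p0,loss="soft_l1"); return o.x,res(o.x).reshape(-1,2)
a=lambda u,v:np.array([160+u/8,245+v/8])
b=lambda u,v:np.array([316+(u-400)/8,235+v/8])
c=lambda u,v:np.array([310+u/8,290+(v-296)/8])
d=lambda u,v:np.array([295+(u-400)/8,163+(v-296)/8])
e=lambda u,v:np.array([195+u/4.848,150+v/4.8])
g=lambda u,v:np.array([215+(u-400)/4,205+(v-360)/4])
stand=[(T,[35,50,24],a(42,102)),(T,[35,-24,24],a(247,65)),(T,[-35,-24,24],a(290,257)),(S,[35,-24,24],c(50,435)),(S,[-35,-24,24],c(268,403)),
 (S,[-22,0,50],c(265,430)),(S,[22,0,50],c(118,437)),(S,[8,0,66],c(165,408)),(S,[-8,0,66],c(220,408))]
cry=[(T,[10,15,58],b(583,115)),(T,[10,-15,58],b(657,150)),(T,[-10,-15,58],b(635,208)),(T,[-10,15,58],b(562,185)),
 (S,[10,15,58],d(548,440)),(S,[-10,15,58],d(607,450)),(S,[10,-15,58],d(573,383)),(S,[10,15,6],d(538,525)),(S,[-10,15,6],d(590,535))]
bench=[(T,[66,108,138],e(210,45)),(T,[-34,108,138],e(217,228)),(T,[-34,211,138],e(57,228)),(T,[66,211,138],e(57,50)),(T,[37,72,138],e(281,92)),
 (S,[66,108,138],g(440,467)),(S,[-34,108,138],g(590,463)),(S,[-34,211,138],g(597,572)),(S,[66,211,138],g(427,578)),(S,[37,72,138],g(488,418))]
if __name__=="__main__":
  for n,o,p in(("stand",stand,[.56,.28,0]),("cry",cry,[.58,-.15,-.4]),("bench",bench,[.73,0,0])):
    for k,q in(("both",o),("T",[i for i in o if i[0] is T]),("S",[i for i in o if i[0] is S])):
        x,rr=fit(q,p); print(n,k,x.round(4),np.degrees(x[2]).round(1),np.abs(rr).max().round(2),rr.std().round(2))
E
python3 fit.py
```

```text
stand both [0.4017 0.2776 0.2097] 12.0 2.45 0.89
stand T [0.402  0.2756 0.2302] 13.2 0.7 0.39
stand S [0.4018 0.2788 0.1936] 11.1 2.23 0.96
cry both [ 0.4382 -0.1467 -0.2759] -15.8 2.16 0.84
cry T [ 0.4389 -0.1497 -0.3522] -20.2 1.17 0.65
cry S [ 0.4381 -0.1415 -0.2643] -15.1 0.67 0.41
bench both [0.619  0.0151 0.0716] 4.1 7.61 3.09
bench T [0.617  0.015  0.0494] 2.8 7.05 2.98
bench S [0.6202 0.0188 0.0878] 5.0 7.12 3.08
```

```bash
cat > ov.py <<'E'
from fit import *
def crop(f,x,y,w,h,k,objs):
    im=cv2.resize(f["img"][y:y+h,x:x+w],None,fx=k,fy=k,interpolation=cv2.INTER_CUBIC)
    for p,segs,col in objs:
        for s in segs:
            P=np.linspace(s[0],s[1],8); uv=(proj(f,world(p,P))-[x,y]+.5)*k-.5
            cv2.polylines(im,[np.round(uv*8).astype(int)],False,col,1,cv2.LINE_AA,3)
    return im
def box(x0,x1,y0,y1,z0,z1,full=True):
    c=[(x0,y0),(x1,y0),(x1,y1),(x0,y1)]; o=[]
    for i in range(4):
        a,b=c[i],c[(i+1)%4]; o+=[([*a,z1],[*b,z1])]+([([*a,z0],[*b,z0]),([*a,z0],[*a,z1])] if full else [])
    return o
E
cat > o1.py <<'E'
from ov import *
Y=(0,255,255);G=(0,255,0)
x0,_=fit([o for o in bench if o[1][1]!=211],[.62,.015,.07]); print(x0,_.round(1).tolist())
ps,_=fit(stand,[.4,.28,.2]);print(_.round(1).tolist());pc,_=fit(cry,[.44,-.15,-.3]);print(_.round(1).tolist())
q=72
bo=[(x0,box(-34,66,108,211,0,138,False)+box(-34,37,72,108,0,138,False)+[([-25,-200,19],[-25,72,19]),([25,-200,19],[25,72,19])],Y),
 (x0,box(-24-q,24-q,85,95,68,98,False)+[([-44-q,72,136],[-44-q,108,136]),([-58-q,90,100],[-44-q,90,100])],G)]
so=[(ps,box(-35,35,-24,50,0,24,False),Y),(ps,box(-22,22,-3,3,6,50)+box(-8,8,-4,4,50,66),G)]
co=[(pc,box(-10,10,-15,15,6,58),G)]
im=np.vstack([np.hstack([crop(T,160,245,50,37,6,so),crop(S,310,290,50,37,6,so)]),np.hstack([crop(T,316,235,50,37,6,co),crop(S,295,163,50,37,6,co)])])
im2=np.vstack([crop(T,195,150,160,90,5,bo)[:,:800],np.hstack([crop(S,215,205,100,50,4,bo)]+[np.zeros((200,400,3),np.uint8)])])[:600]
cv2.imwrite("pics/d1.png",im);cv2.imwrite("pics/d2.png",im2[:600,:800])
E
python3 o1.py
```

```text
[0.61849507 0.01911654 0.07050183] [[-0.8, -0.2], [-0.7, -0.1], [-1.0, 0.3], [-0.9, -1.9], [2.1, -1.1], [-0.2, -1.2]]
[[-0.8, -0.1], [-0.1, -0.5], [-1.1, 0.7], [-0.1, -2.4], [0.4, -2.2], [-0.6, -0.7], [-0.3, 0.9], [0.3, 0.7], [0.1, -0.2]]
[[-2.2, 1.2], [-0.7, 0.0], [0.0, -0.1], [-1.6, -0.4], [0.3, -1.8], [-0.8, -1.5], [-0.1, -1.3], [0.4, -0.9], [-0.0, -0.6]]
```

View pics/d2.png

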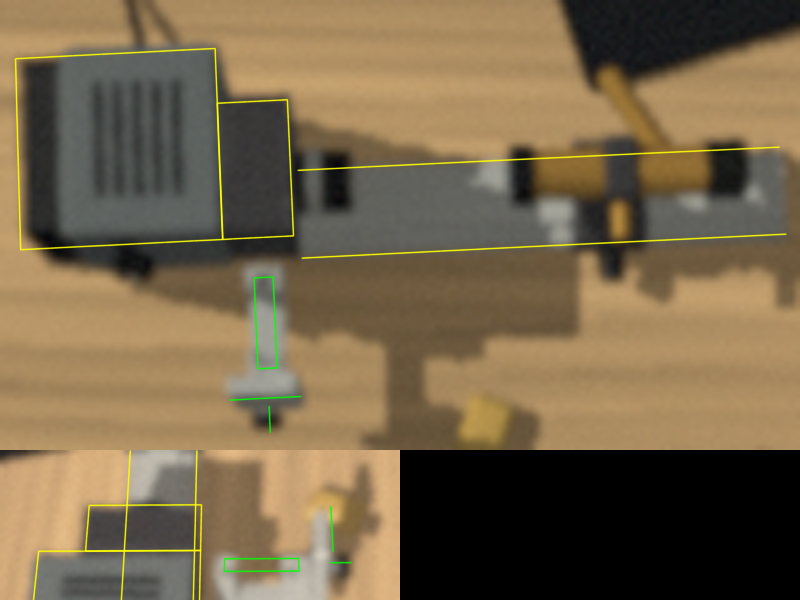

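```bash
cat > edge.py <<'E'
from ov import *
from scipy.optimize import minimize
from scipy.ndimage import map_coordinates
def grads(f,s):
    g=[]
    for ch in range(3):
        b=cv2.GaussianBlur(f["img"][:,:,ch].astype(np.float32),(0,0),s); g.append((cv2.Sobel(b,cv2.CV_32F,1,0,ksize=1),cv2.Sobel(b,cv2.CV_32F,0,1,ksize=1)))
    return g
def score(f,g,p,segs,wf=world):
    tot=0
    for s in segs:
        n=24; uv=proj(f,wf(p,np.linspace(s[0],s[1],n))); d=uv[-1]-uv[0]; L=np.linalg.norm(d)
        if L<1.5: continue
        nx,ny=-d[1]/L,d[0]/L
        # mean signed gradient over the edge per channel: consistent polarity wins
        v=[np.mean(map_coordinates(gx,[uv[:,1],uv[:,0]],order=1)*nx+map_coordinates(gy,[uv[:,1],uv[:,0]],order=1)*ny) for gx,gy in g]
        tot+=np.linalg.norm(v)*min(L,30)
    return tot
def align(items,p0,sig=(2,1.2,.8),step=(.004,.004,.03),wf=world):
    p=np.array(p0,float)
    for s in sig:
        G=[(f,grads(f,s),e) for f,e in items]
        sx=np.vstack([p]+[p+np.eye(len(p))[i]*step[i]*s/2 for i in range(len(p))])
        p=minimize(lambda q:-sum(score(f,g,q,e,wf) for f,g,e in G),p,method="Nelder-Mead",options=dict(initial_simplex=sx,xatol=1e-5,fatol=1e-3)).x
    return p
E
cat > m1.py <<'E'
from edge import *
tb=[([-34,110,138],[-34,205,138]),([66,110,138],[66,200,138]),([66,108,138],[40,108,138]),([37,74,138],[37,106,138]),([-30,72,138],[37,72,138]),([-25,-30,19],[-25,40,19]),([-25,-195,19],[-25,-150,19]),([-34,74,138],[-34,106,138])]
sb=[([66,110,138],[66,190,138]),([66,108,138],[37,108,138]),([37,74,138],[37,106,138]),([37,72,138],[-34,72,138]),([-34,74,138],[-34,200,138]),([25,30,19],[25,-40,19]),([-34,108,138],[37,108,138])]
st=box(-35,35,-24,50,0,24,False)
f1=[([-22,y,50],[22,y,50]) for y in(3,)]
tc=box(-10,10,-15,15,0,58,False)
sc=tc+[([10,15,6],[-10,15,6]),([10,15,6],[10,15,58]),([-10,15,6],[-10,15,58]),([10,-15,6],[10,-15,58])][:3]
sfil=[([-22,3,30],[-22,3,50]),([22,3,30],[22,3,50]),([-22,-3,50],[-8,-3,50]),([8,-3,50],[22,-3,50]),([-8,4,52],[-8,4,66]),([8,4,52],[8,4,66]),([-8,-4,66],[8,-4,66])]
R={}
for n,t,s,p in(("bench",tb,sb,[.6185,.019,.04]),("stand",st,st[:1]+st[1:],[.4017,.2776,.2]),("cry",tc,sc,[.438,-.147,-.33])):
    for k,it in(("B",[(T,t),(S,s)]),("T",[(T,t)]),("S",[(S,s)])):
        x=align(it,p); R[n+k]=x; print(n,k,x.round(4),np.degrees(x[2]).round(1))
x=align([(S,sfil)],R["standB"]);R["filS"]=x;print("filS",x.round(4))
B=R["benchB"]
def wd(p,P): P=np.array(P,float).copy(); P[:,0]-=p[0]*1000; return world(B,P)
td=[([-44,72,136],[-44,108,136]),([-24,81,98],[10,81,98]),([-24,99,98],[10,99,98]),([-44,72,136],[-40,72,136])][:1]
for k,it in(("T",[(T,td)]),("S",[(S,[([-44,72,136],[-44,108,136]),([-44,108,60],[-44,108,136])])])): 
    for q0 in(.066,.070,.075): print("q",k,align(it,[q0],step=(.002,),wf=wd))
np.savez("/tmp/R.npz",**R)
Y=(0,255,255);G=(0,255,0);C=(255,0,255);q=.07*1000
bo=[(B,tb+sb,Y),(B,box(-24-q,24-q,81,99,68,98,False)+box(-44-q,-40-q,72,108,58,136,True)+[([-58-q,90,100],[-44-q,90,100])],G)]
so=[(R["standB"],st,Y),(R["standB"],sfil,G)]
co=[(R["cryB"],sc,G)]
a=np.hstack([crop(T,160,245,50,33,6,so),crop(S,310,290,50,33,6,so)])
b=np.hstack([crop(T,316,235,50,33,6,co),crop(S,295,163,50,33,6,co)])
c=np.hstack([crop(T,195,150,70,80,3,bo),crop(T,235,190,50,48,5,bo)[:240],crop(S,215,215,85,60,4,bo)[:240]])[:, :800]
im=np.zeros((640,800,3),np.uint8); im[:198,:600]=a;im[198:396,:600]=b;im[396:636,:c.shape[1]]=c
cv2.imwrite("pics/d3.png",cv2.resize(im,(750,600),interpolation=cv2.INTER_AREA))
E
python3 m1.py
```

```text
bench B [0.6192 0.0173 0.0505] 2.9
bench T [0.6199 0.0138 0.0567] 3.3
bench S [0.6201 0.0213 0.0562] 3.2
stand B [0.404  0.268  0.1348] 7.7
stand T [0.4043 0.2723 0.2213] 12.7
stand S [0.4049 0.2677 0.1183] 6.8
cry B [ 0.4409 -0.1459 -0.2335] -13.4
cry T [ 0.4411 -0.1467 -0.2848] -16.3
cry S [ 0.441  -0.1431 -0.2068] -11.8
filS [0.4034 0.2799 0.1895]
q T [0.07174609]
q T [0.07174609]
q T [0.07174609]
q S [0.07315098]
q S [0.07315098]
q S [0.07315098]
```

View pics/d3.png

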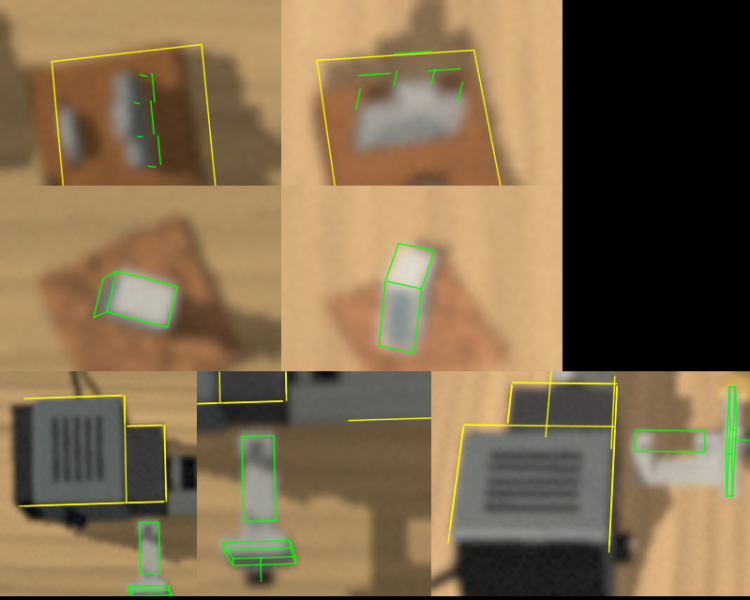

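The overlay shows the crystal fits well. The stand edge fit was pulled onto a shadow, so the picked points (yaw about 12°) are better there. The bench yaw is about 3°. The two cameras differ by about 6 mm in y, so I'll move over the stand and calibrate them against the gripper.

```bash
echo '{"rows": [[0.0349,-0.0211,0,0,0,0,0.088],[0.0349,-0.0211,0,0,0,0,0.088],[0.0349,-0.0211,0,0,0,0,0.088],[0.0349,-0.0211,0,0,0,0,0.088],[0.0349,-0.0211,0,0,0,0,0.088],[0.0349,-0.0211,0,0,0,0,0.088],[0.0349,-0.0211,0,0,0,0,0.088],[0.0349,-0.0211,0,0,0,0,0.088],[0.0349,-0.0211,0,0,0,0,0.088],[0.0349,-0.0211,0,0,0,0,0.088],[0.0349,-0.0211,0,0,0,0,0.088],[0.0349,-0.0211,0,0,0,0,0.088]]}' > path.dat && python3 shift.py path.dat && echo '{"rows": [[0.0038,-0.0405,0,0,0,0,0.088],[0.0038,-0.0405,0,0,0,0,0.088],[0.0038,-0.0405,0,0,0,0,0.088],[0.0038,-0.0405,0,0,0,0,0.088],[0.0038,-0.0405,0,0,0,0,0.088],[0.0038,-0.0405,0,0,0,0,0.088],[0.0038,-0.0405,0,0,0,0,0.088],[0.0038,-0.0405,0,0,0,0,0.088],[0.0038,-0.0405,0,0,0,0,0.088],[0.0038,-0.0405,0,0,0,0,0.088],[0.0038,-0.0405,0,0,0,0,0.088],[0.0038,-0.0405,0,0,0,0,0.088],[0.0038,-0.0405,0,0,0,0.06,0.088],[0,0,0.03,0,0,0,0.088],[0,0,0.03,0,0,0,0.088],[0,0,0,0,0,0,0.088],[0,0,0,0,0,0,0.088]]}' > path.dat && python3 shift.py path.dat
cat > tv.py <<'E'
from h import *
import sys
fs={n:grab(n) for n in("side","top")}
s=r.get_state();R=s["tcp_rot"];t=s["tool_pos"]; print(t,R.round(4).tolist(),s["opening"],s["time"],s["force"].round(1))
E
python3 - <<'E'
from tv import *
out=[]
h=s["opening"]/2;L=r.nose_length
for n in("side","top"):
    f=fs[n]; P=[[0,0,0],[9,h*1e3,L*1e3],[-9,h*1e3,L*1e3],[9,-h*1e3,L*1e3],[-9,-h*1e3,L*1e3],[0,61.5,L*1e3],[0,-61.5,L*1e3]]
    uv=proj(f,t+(np.array(P)/1e3)@R.T); x,y=(uv.mean(0)-[40,37]).astype(int)
    im=cv2.resize(f["img"][y:y+75,x:x+80],None,fx=5,fy=5,interpolation=cv2.INTER_CUBIC)
    for q in uv: cv2.circle(im,tuple(np.round((q-[x,y]+.5)*5).astype(int).tolist()),2,(0,0,255),-1)
    print(n,x,y,uv.round(1).tolist()); out.append(im)
cv2.imwrite("pics/g1.png",np.hstack(out))
E
```

```text
time: 1.1
tool_pos: [0.5014, -0.2494, 0.2555]
tcp_rot: [[0.966, 0.258, -0.001], [0.258, -0.966, 0.0], [-0.001, -0.0, -1.0]]
force: [0.1, -0.5, -0.2]
opening: 0.0876
grip_force: 0.0
time: 2.52
tool_pos: [0.4116, 0.2693, 0.1948]
tcp_rot: [[0.98, 0.199, -0.003], [0.199, -0.98, -0.003], [-0.004, 0.002, -1.0]]
force: [-0.8, 0.5, 0.7]
opening: 0.0875
grip_force: 0.0
[0.4132507  0.26988666 0.19671829] [[0.9802, 0.1982, 0.0011], [0.1982, -0.9802, 0.0004], [0.0012, -0.0002, -1.0]] 0.08815785294892085 2.6167 [-0.   0.2 -0. ]
side 294 239 [[335.4, 272.3], [326.0, 259.5], [334.0, 258.6], [335.1, 295.6], [343.6, 294.5], [328.3, 252.5], [341.4, 302.8]]
top 135 222 [[174.4, 259.6], [193.2, 253.1], [194.3, 260.4], [157.5, 259.5], [158.6, 266.8], [200.8, 255.4], [151.0, 264.4]]
```

View pics/g1.png

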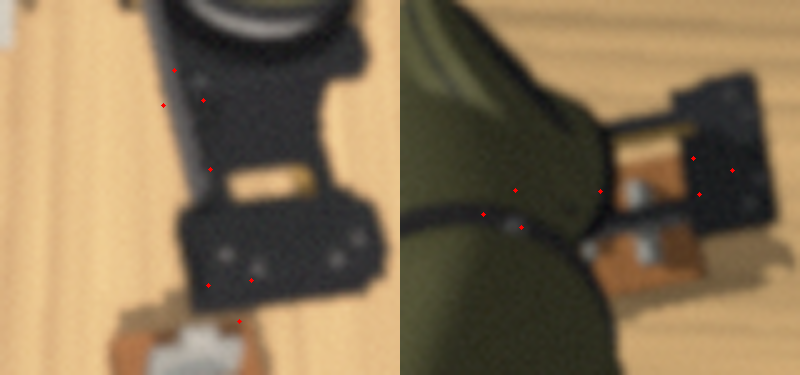

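The side crop shows the gripper body hiding the fingers. The body's lower outer edge runs from (333,300) to (370.6,295). I'll compare that with its known geometry.

```bash
python3 - <<'E'
from h import *
s=r.get_state();R=s["tcp_rot"];t=s["tool_pos"]
for n in("side","top"):
    f=load(n); 
    for z in(-47,-70,-90,-110): print(n,z,proj(f,t+(np.array([[37.5,-93.5,z],[-37.5,-93.5,z],[37.5,93.5,z],[-37.5,93.5,z]])/1e3)@R.T).round(1).tolist())
    print(f["cx"],f["cy"],f["rvec"],f["tvec"])
E
```

```text
side -47 [[330.0, 305.4], [369.3, 300.4], [311.0, 225.6], [345.0, 221.9]]
side -70 [[331.3, 299.6], [371.6, 294.5], [311.7, 219.0], [346.4, 215.3]]
side -90 [[332.5, 294.4], [373.7, 289.2], [312.4, 213.0], [347.7, 209.3]]
side -110 [[333.7, 288.9], [375.8, 283.7], [313.0, 206.8], [349.0, 203.0]]
279.999496425435 208.0843203819391 [ 0.09274338 -2.93490347  1.06459723] [0.54516073 0.07502252 1.13129563]
top -47 [[128.1, 249.7], [132.9, 281.9], [207.7, 235.3], [213.1, 267.6]]
top -70 [[125.1, 249.0], [129.9, 281.9], [206.3, 234.3], [211.8, 267.3]]
top -90 [[122.4, 248.3], [127.2, 281.9], [205.1, 233.4], [210.6, 267.0]]
top -110 [[119.5, 247.7], [124.5, 281.9], [203.8, 232.5], [209.4, 266.7]]
282.59619545158046 217.25474286616242 [ 2.17780736 -2.13874309  0.1658276 ] [0.001545   0.54217959 1.27773098]
```

```bash
echo '{"rows": [[-0.0091,-0.009,0,0,0,0,0.05],[0,0,0.0275,0,0,0,0.04],[0,0,0.0275,0,0,0,0.03],[0,0,0.0275,0,0,0,0.03],[0,0,0.0275,0,0,0,0.03],[0,0,0.0287,0,0,0,0.03],[0,0,0,0,0,0,0.03],[0,0,0,0,0,0,0.03],[0,0,0,0,0,0,0.03],[0,0,0,0,0,0,0.03]]}' > path.dat && python3 shift.py path.dat && echo '{"rows": [[0,0,0,0,0,0,0.02],[0,0,0,0,0,0,0.02],[0,0,0,0,0,0,0.02],[0,0,0,0,0,0,0.02]]}' > path.dat && python3 shift.py path.dat && echo '{"rows": [[0,0,0,0,0,0,0.015],[0,0,0,0,0,0,0.015],[0,0,0,0,0,0,0.015]]}' > path.dat && python3 shift.py path.dat  && echo '{"rows": [[0,0,0,0,0,0,0.012],[0,0,0,0,0,0,0.012],[0,0,0,0,0,0,0.012]]}' > path.dat && python3 shift.py path.dat
```

```text
time: 3.45
tool_pos: [0.4031, 0.2778, 0.0592]
tcp_rot: [[0.98, 0.199, 0.003], [0.199, -0.98, 0.002], [0.004, -0.002, -1.0]]
force: [0.2, 0.5, -0.3]
opening: 0.0298
grip_force: 0.0
time: 3.78
tool_pos: [0.402, 0.2773, 0.0575]
tcp_rot: [[0.98, 0.199, 0.001], [0.199, -0.98, 0.0], [0.001, -0.0, -1.0]]
force: [-0.0, -0.0, 0.5]
opening: 0.0203
grip_force: 0.0
time: 4.03
tool_pos: [0.4017, 0.2771, 0.0569]
tcp_rot: [[0.98, 0.2, -0.0], [0.2, -0.98, -0.0], [-0.0, 0.0, -1.0]]
force: [-0.4, -0.5, 0.1]
opening: 0.015
grip_force: 0.0
time: 4.28
tool_pos: [0.4018, 0.2771, 0.0569]
tcp_rot: [[0.98, 0.199, -0.0], [0.199, -0.98, -0.0], [-0.0, 0.0, -1.0]]
force: [0.5, -0.3, -0.3]
opening: 0.012
grip_force: 0.0
```

```bash
echo '{"rows": [[0,0,0,0,0,0,0.009],[0,0,0,0,0,0,0.009],[0,0,0,0,0,0,0.009],[0,0,0,0,0,0,0.005],[0,0,0,0,0,0,0.005],[0,0,0,0,0,0,0.005],[0,0,0,0,0,0,0],[0,0,0,0,0,0,0],[0,0,0,0,0,0,0],[0,0,0,0,0,0,0]]}' > path.dat && python3 shift.py path.dat
```

```text
time: 5.12
tool_pos: [0.4018, 0.2772, 0.057]
tcp_rot: [[0.98, 0.199, -0.0], [0.199, -0.98, -0.0], [-0.0, 0.0, -1.0]]
force: [-0.1, -0.1, -0.4]
opening: 0.0077
grip_force: 30.0
```

```bash
echo '{"rows": [[0,0,-0.01,0,0,0,0],[0,0,-0.01,0,0,0,0],[0,0,-0.02,0,0,0,0],[0,0,-0.03,0,0,0,0],[0,0,-0.03,0,0,0,0],[0,0,-0.03,0,0,0,0],[0,0,-0.02,0,0,0.05,0],[0,0,0,0,0,0.05,0],[0,0,0,0,0,0.047,0],[0,0,0,0,0,0,0],[0.0188,0.0258,0,0,0,0,0],[0.0188,0.0258,0,0,0,0,0],[0.0188,0.0258,0,0,0,0,0],[0.0188,0.0258,0,0,0,0,0],[0.0188,0.0258,0,0,0,0,0],[0.0188,0.0258,0,0,0,0,0],[0.0188,0.0258,0,0,0,0,0],[0,0,0,0,0,0,0],[0,0,0,0,0,0,0],[0,0,0,0,0,0,0]]}' > path.dat && python3 shift.py path.dat
python3 - <<'E'
from tv import *
P=[]
for a,b in(((-22,51),(22,51)),((-22,51),(-22,7)),((22,51),(22,7)),((-22,7),(22,7))): P.append(([a[0],-3,a[1]],[b[0],-3,b[1]]))
o=[]
for n,k in(("side",6),("top",6)):
    f=fs[n]; w=t+(np.array([[0,0,40]])/1e3)@R.T; x,y=(proj(f,w)[0]-[33,40]).astype(int)
    im=cv2.resize(f["img"][y:y+80,x:x+66],None,fx=k,fy=k,interpolation=cv2.INTER_CUBIC)
    for s in P:
        uv=(proj(f,t+(np.array(s)/1e3)@R.T)-[x,y]+.5)*k; cv2.line(im,*[tuple(np.round(q).astype(int).tolist()) for q in uv],(0,255,0),1)
    print(n,x,y);o.append(im)
cv2.imwrite("pics/g2.png",np.hstack(o))
E
```

```text
time: 6.78
tool_pos: [0.5421, 0.1044, 0.2071]
tcp_rot: [[0.998, 0.055, -0.001], [0.055, -0.999, 0.001], [-0.001, -0.001, -1.0]]
force: [0.3, 0.3, -0.9]
opening: 0.0074
grip_force: 30.0
[0.5418498  0.10547895 0.20708975] [[0.9984, 0.0567, -0.001], [0.0567, -0.9984, 0.0008], [-0.0009, -0.0008, -1.0]] 0.00735721370655575 6.8833 [ 0.1  0.4 -0. ]
side 246 177
top 212 169
```

View pics/g2.png

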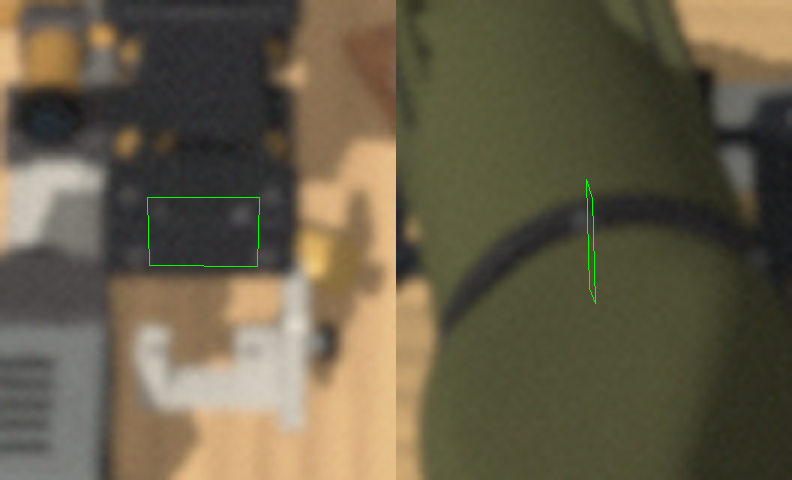

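The body hides the filter here. In the side view the drawer's guide tops lie near (269–286,231) and the plate near (295,225). I need one closer look at the drawer in both views.

```bash
python3 - <<'E'
from h import *
t=cv2.imread("pics/top0.png");s=load("side")["img"]
np.savez("/tmp/sideB.npz",**load("side"))
c=lambda i,x,y,w,h:cv2.resize(i[y:y+h,x:x+w],None,fx=10,fy=10,interpolation=cv2.INTER_CUBIC)
cv2.imwrite("pics/d4.png",np.hstack([c(t,230,194,40,45),c(s,262,220,40,45)]))
E
```

```text
(no output)
```

View pics/d4.png

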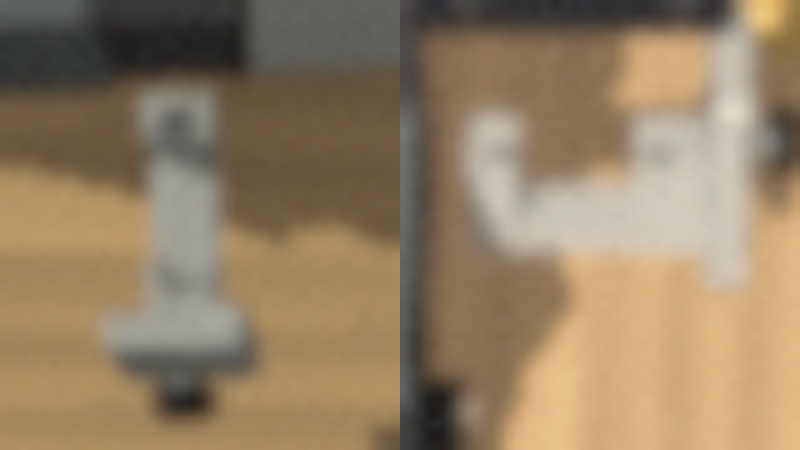

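```bash
python3 - <<'E'
from fit import *
S=load("sideB")
a=lambda u,v:np.array([230+(u+.5)/10-.5,194+(v+.5)/10-.5]); b=lambda u,v:np.array([262+(u-399.5)/10-.5,220+(v+.5)/10-.5])
o=[(T,[-44,18,136],a(103,345),(1,1)),(T,[-44,-18,136],a(245,342),(1,1)),(T,[30,-9,98],a(213,88),(1,0)),(T,[30,9,98],a(140,88),(1,0)),
(T,[-58,0,100],a(184,410),(1,.5)),
(S,[-44,18,58],b(745,287),(1,1)),(S,[-44,18,136],b(755,120),(1,.5)),(S,[0,0,98],b(578.5,133),(1,.5)),(S,[0,-9,98],b(578.5,108),(0,1))]
def run(o,yf=None):
    def res(p):
        q=[p[0],p[1],yf if yf is not None else p[2]]
        return np.concatenate([(proj(f,world(q,[m]))[0]-uv)*w for f,m,uv,w in o])
    s=least_squares(res,[.542,.1035,.055]); return s.x,res(s.x).reshape(-1,2).round(1).tolist()
for k,oo in(("B",o),("T",o[:5]),("S",o[5:])): print(k,*run(oo,.054))
B=np.load("/tmp/R.npz")["benchB"]; 
for y in(.05,.055): print(world([B[0],B[1],y],[[-72,90,0]]))
E
```

```text
B [0.54249874 0.10449596 0.055     ] [[0.1, 0.5], [0.1, 0.3], [-0.3, -0.0], [0.1, -0.0], [0.0, 0.3], [-0.4, -0.2], [-0.3, -0.6], [-0.4, 0.3], [-0.0, 0.2]]
T [0.54362343 0.10449239 0.055     ] [[0.1, 0.1], [0.1, -0.1], [-0.3, -0.0], [0.1, -0.0], [0.0, 0.1]]
S [0.54164412 0.10458369 0.055     ] [[-0.0, -0.1], [0.1, -0.6], [-0.0, 0.3], [0.0, 0.3]]
[[0.54283194 0.10361824 0.        ]]
[[0.54240145 0.10323512 0.        ]]
```

The drawer picks agree across both cameras: slot at (0.5425, 0.1045). I'll lower the filter into it.

```bash
echo '{"rows": [[-0.0005,0.001,0,0,0,0,0],[0,0,0.02,0,0,0,0],[0,0,0.02,0,0,0,0],[0,0,0.014,0,0,0,0],[0,0,0,0,0,0,0],[0,0,0,0,0,0,0]]}' > path.dat && python3 shift.py path.dat && echo '{"rows": [[0,0,0.003,0,0,0,0],[0,0,0.003,0,0,0,0],[0,0,0.002,0,0,0,0],[0,0,0,0,0,0,0],[0,0,0,0,0,0,0]]}' > path.dat && python3 shift.py path.dat
```

```text
time: 7.38
tool_pos: [0.5417, 0.1035, 0.1527]
tcp_rot: [[0.998, 0.055, -0.002], [0.055, -0.998, -0.0], [-0.002, 0.0, -1.0]]
force: [0.3, 0.0, 0.0]
opening: 0.0078
grip_force: 30.0
time: 7.8
tool_pos: [0.5438, 0.1035, 0.1466]
tcp_rot: [[0.999, 0.054, 0.004], [0.054, -0.999, 0.001], [0.004, -0.001, -1.0]]
force: [-0.7, 0.7, 7.6]
opening: 0.0073
grip_force: 30.0
```

```bash
cat > st.py <<'E'
from workcell import r
s=r.get_state()
print(s["tool_pos"].round(4),s["force"].round(2),s["torque"].round(3),s["tcp_rot"].round(4).tolist(),s["opening"],s["time"])
E
python3 st.py; echo '{"rows": [[0,0,-0.004,0,0,0,0],[0,0,0,0,0,0,0],[0,0,0,0,0,0,0],[0,0,0,0,0,0,0]]}' > path.dat && python3 shift.py path.dat; python3 st.py
```

```text
[0.5438 0.1035 0.1466] [-0.66  0.67  7.56] [ 0.089 -0.008 -0.005] [[0.9985, 0.0539, 0.0038], [0.0539, -0.9985, 0.0011], [0.0039, -0.0009, -1.0]] 0.007347968118788971 7.8
time: 8.13
tool_pos: [0.5424, 0.1028, 0.1491]
tcp_rot: [[0.999, 0.054, -0.0], [0.054, -0.999, -0.0], [-0.0, 0.0, -1.0]]
force: [-0.4, 0.1, -0.7]
opening: 0.0075
grip_force: 30.0
[0.5424 0.1028 0.1491] [-0.42  0.06 -0.72] [0.008 0.009 0.034] [[0.9986, 0.0537, -0.0], [0.0537, -0.9986, -0.0001], [-0.0, 0.0001, -1.0]] 0.007514928795668235 8.1333
```

```bash
echo '{"rows": [[0,0.0015,0,0,0,0,0],[0,0,0.002,0,0,0,0],[0,0,0.002,0,0,0,0],[0,0,0.002,0,0,0,0],[0,0,0,0,0,0,0],[0,0,0,0,0,0,0],[0,0,0,0,0,0,0]]}' > path.dat && python3 shift.py path.dat;python3 st.py
```

```text
time: 8.72
tool_pos: [0.5424, 0.1014, 0.1429]
tcp_rot: [[0.999, 0.054, -0.0], [0.054, -0.999, -0.0], [-0.0, 0.0, -1.0]]
force: [-0.4, 0.6, -0.4]
opening: 0.0075
grip_force: 30.0
[0.5424 0.1014 0.1429] [-0.43  0.61 -0.4 ] [0.142 0.043 0.007] [[0.9985, 0.0538, -0.0003], [0.0538, -0.9985, -0.0001], [-0.0003, 0.0001, -1.0]] 0.007458880075050299 8.7167
```

It went in, so the slot is slightly further toward -y. I'll carry on down.

```bash
echo '{"rows": [[0,0.0007,0.003,0,0,0,0],[0,0,0.004,0,0,0,0],[0,0,0.004,0,0,0,0],[0,0,0.003,0,0,0,0],[0,0,0.003,0,0,0,0],[0,0,0,0,0,0,0],[0,0,0,0,0,0,0]]}' > path.dat && python3 shift.py path.dat ; python3 st.py; echo '{"rows": [[0,0,0.002,0,0,0,0],[0,0,0.002,0,0,0,0],[0,0,0,0,0,0,0],[0,0,0,0,0,0,0]]}' > path.dat && python3 shift.py path.dat;python3 st.py
```

```text
time: 9.3
tool_pos: [0.5424, 0.1012, 0.1256]
tcp_rot: [[0.999, 0.054, -0.001], [0.054, -0.999, 0.0], [-0.001, -0.0, -1.0]]
force: [0.7, 4.3, -1.9]
opening: 0.0074
grip_force: 30.0
[0.5424 0.1012 0.1256] [ 0.69  4.34 -1.93] [ 0.701  0.007 -0.03 ] [[0.9985, 0.0543, -0.0006], [0.0543, -0.9985, 0.0004], [-0.0006, -0.0004, -1.0]] 0.007435099566656955 9.3
time: 9.63
tool_pos: [0.5427, 0.1012, 0.1219]
tcp_rot: [[0.999, 0.054, 0.0], [0.054, -0.999, 0.001], [0.0, -0.001, -1.0]]
force: [0.6, 4.1, -2.2]
opening: 0.0073
grip_force: 30.0
[0.5427 0.1012 0.1219] [ 0.57  4.14 -2.25] [ 0.971 -0.094 -0.046] [[0.9985, 0.0542, 0.0004], [0.0542, -0.9985, 0.0006], [0.0004, -0.0005, -1.0]] 0.007313393034147562 9.6333
```

```bash
echo '{"rows": [[0,-0.001,0,0,0,0,0],[0,0,0,0,0,0,0],[0,0,0,0,0,0,0]]}' > path.dat && python3 shift.py path.dat; python3 st.py; echo '{"rows": [[0,-0.001,0,0,0,0,0],[0,0,0,0,0,0,0],[0,0,0,0,0,0,0]]}' > path.dat && python3 shift.py path.dat;python3 st.py
```

```text
time: 9.88
tool_pos: [0.5426, 0.1014, 0.122]
tcp_rot: [[0.999, 0.054, 0.0], [0.054, -0.999, -0.0], [0.0, 0.0, -1.0]]
force: [1.1, 2.8, -2.1]
opening: 0.0073
grip_force: 30.0
[0.5426 0.1014 0.122 ] [ 1.1   2.77 -2.14] [ 0.608 -0.191  0.009] [[0.9986, 0.0535, 0.0002], [0.0535, -0.9986, -0.0004], [0.0001, 0.0004, -1.0]] 0.007291005300825756 9.8833
time: 10.13
tool_pos: [0.5422, 0.1018, 0.122]
tcp_rot: [[0.999, 0.053, -0.001], [0.053, -0.999, -0.001], [-0.001, 0.001, -1.0]]
force: [-0.1, 0.8, -0.3]
opening: 0.0077
grip_force: 30.0
[0.5422 0.1018 0.122 ] [-0.11  0.79 -0.32] [0.148 0.008 0.023] [[0.9986, 0.053, -0.0007], [0.053, -0.9986, -0.0013], [-0.0007, 0.0012, -1.0]] 0.007694676505271993 10.1333
```

```bash
echo '{"rows": [[0,-0.0008,0.001,0,0,0,0],[0,0,0.001,0,0,0,0],[0,0,0,0,0,0,0],[0,0,0,0,0,0,0]]}' > path.dat && python3 shift.py path.dat; python3 st.py; echo '{"rows": [[0,0,0.001,0,0,0,0],[0,0,0.0005,0,0,0,0],[0,0,0,0,0,0,0],[0,0,0,0,0,0,0]]}' > path.dat && python3 shift.py path.dat;python3 st.py
```

```text
time: 10.47
tool_pos: [0.5423, 0.1032, 0.1199]
tcp_rot: [[0.999, 0.054, -0.0], [0.054, -0.999, -0.001], [-0.0, 0.0, -1.0]]
force: [-0.8, 0.1, 0.4]
opening: 0.0076
grip_force: 30.0
[0.5423 0.1032 0.1199] [-0.75  0.06  0.41] [ 0.04   0.078 -0.005] [[0.9986, 0.0536, -0.0004], [0.0536, -0.9986, -0.0005], [-0.0005, 0.0005, -1.0]] 0.007555708164576014 10.4667
time: 10.8
tool_pos: [0.543, 0.1035, 0.119]
tcp_rot: [[0.999, 0.054, 0.001], [0.054, -0.999, 0.0], [0.001, 0.0, -1.0]]
force: [0.2, -0.3, 5.3]
opening: 0.0075
grip_force: 30.0
[0.543  0.1035 0.119 ] [ 0.18 -0.34  5.28] [-0.071 -0.012 -0.009] [[0.9986, 0.0536, 0.0014], [0.0536, -0.9986, 0.0], [0.0014, 0.0, -1.0]] 0.0074546899489026895 10.8
```

The filter is on the floor: TCP at 0.119 with 5 N. Now I'll release, back off and get in front of the knob.

```bash
echo '{"rows": [[0,0,0,0,0,0,0.012],[0,0,0,0,0,0,0.02],[0,0,0,0,0,0,0.03],[0,0,0,0,0,0,0.03],[0,0,-0.01,0,0,0,0.03],[0,0,-0.02,0,0,0,0.03],[0,0,-0.03,0,0,0,0.03],[0,0,-0.03,0,0,0,0.03],[-0.03,0,0,0,0,0,0],[-0.03,0,0,0,0,0,0],[-0.032,0,0,0,0,0,0],[0,0,0.025,0,0,0,0],[0,0,0.04,0,0,0,0],[0,0,0.039,0,0,0,0],[0,0,0,0,0,0,0],[0,0,0,0,0,0,0]]}' > path.dat && python3 shift.py path.dat; python3 st.py
python3 - <<'E'
from h import *
f=grab("side")
c=lambda i,x,y,w,h,k:cv2.resize(i[y:y+h,x:x+w],None,fx=k,fy=k,interpolation=cv2.INTER_CUBIC)
cv2.imwrite("pics/p1.png",c(f["img"],255,195,80,75,8))
E
```

```text
time: 12.13
tool_pos: [0.4492, 0.0982, 0.1036]
tcp_rot: [[0.999, 0.054, -0.005], [0.054, -0.999, -0.002], [-0.005, 0.001, -1.0]]
force: [-0.2, -0.1, 0.7]
opening: 0.0006
grip_force: 0.0
[0.4492 0.0982 0.1036] [-0.22 -0.15  0.67] [ 0.006 -0.013 -0.041] [[0.9985, 0.054, -0.0048], [0.054, -0.9985, -0.0017], [-0.0049, 0.0015, -1.0]] 0.0005880317596725016 12.1333
```

View pics/p1.png

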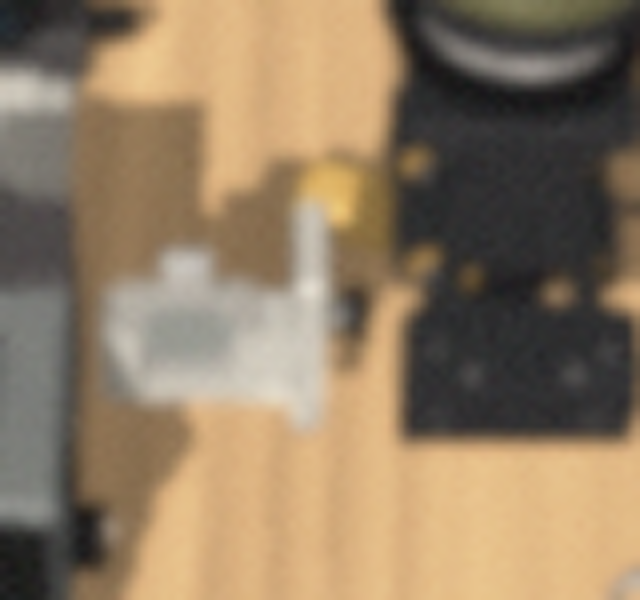

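The picture shows the filter upright in the drawer slot at crop (185,330), with the knob at (350,315) facing the gripper. Next I'll push the drawer shut.

```bash
echo '{"rows": [[0.01,0,0,0,0,0,0],[0.007,0,0,0,0,0,0],[0.006,0,0,0,0,0,0],[0.006,0,0,0,0,0,0],[0.006,0,0,0,0,0,0],[0.006,0,0,0,0,0,0],[0.006,0,0,0,0,0,0],[0.006,0,0,0,0,0,0],[0.006,0,0,0,0,0,0],[0.006,0,0,0,0,0,0],[0.006,0,0,0,0,0,0],[0.006,0,0,0,0,0,0],[0.006,0,0,0,0,0,0],[0,0,0,0,0,0,0]]}' > path.dat && python3 shift.py path.dat; python3 st.py; echo '{"rows": [[0.004,0,0,0,0,0,0],[0.003,0,0,0,0,0,0],[0,0,0,0,0,0,0]]}' > path.dat && python3 shift.py path.dat; python3 st.py
```

```text
time: 13.35
tool_pos: [0.5354, 0.1031, 0.1045]
tcp_rot: [[0.999, 0.053, 0.002], [0.053, -0.999, 0.0], [0.002, -0.0, -1.0]]
force: [-1.0, 0.5, 0.0]
opening: 0.0003
grip_force: 0.0
[0.5354 0.1031 0.1045] [-0.99  0.48  0.01] [ 0.053 -0.024 -0.011] [[0.9986, 0.0533, 0.0024], [0.0533, -0.9986, 0.0004], [0.0025, -0.0003, -1.0]] 0.0003262758742949624 13.35
time: 13.6
tool_pos: [0.541, 0.1034, 0.1045]
tcp_rot: [[0.999, 0.054, 0.001], [0.054, -0.999, 0.0], [0.001, -0.0, -1.0]]
force: [-1.0, 0.4, -0.0]
opening: 0.0004
grip_force: 0.4
[0.541  0.1034 0.1045] [-0.99  0.37 -0.01] [0.016 0.235 0.019] [[0.9986, 0.0537, 0.0006], [0.0537, -0.9986, 0.0001], [0.0006, -0.0001, -1.0]] 0.00039689884741623307 13.6
```

```bash
echo '{"rows": [[0.003,0,0,0,0,0,0],[0.002,0,0,0,0,0,0],[0,0,0,0,0,0,0]]}' > path.dat && python3 shift.py path.dat; python3 st.py; echo '{"rows": [[0.002,0,0,0,0,0,0],[0.002,0,0,0,0,0,0],[0,0,0,0,0,0,0],[0,0,0,0,0,0,0]]}' > path.dat && python3 shift.py path.dat; python3 st.py
```

```text
time: 13.85
tool_pos: [0.5458, 0.1037, 0.1045]
tcp_rot: [[0.999, 0.054, 0.001], [0.054, -0.999, 0.0], [0.001, -0.0, -1.0]]
force: [-0.7, 0.1, 0.3]
opening: 0.0005
grip_force: 0.5
[0.5458 0.1037 0.1045] [-0.65  0.06  0.26] [-0.014  0.184 -0.   ] [[0.9986, 0.0538, 0.0005], [0.0538, -0.9986, 0.0], [0.0005, -0.0, -1.0]] 0.000508875821564995 13.85
time: 14.18
tool_pos: [0.549, 0.1042, 0.1043]
tcp_rot: [[0.999, 0.054, -0.001], [0.054, -0.999, 0.0], [-0.001, -0.0, -1.0]]
force: [-3.5, -0.1, -0.5]
opening: 0.0006
grip_force: 3.4
[0.549  0.1042 0.1043] [-3.51 -0.08 -0.47] [0.25  0.554 0.054] [[0.9985, 0.0542, -0.0009], [0.0542, -0.9985, 0.0002], [-0.0009, -0.0003, -1.0]] 0.0006148144575775752 14.1833
```

```bash
echo '{"rows": [[0.002,0,0,0,0,0,0],[0.002,0,0,0,0,0,0],[0,0,0,0,0,0,0],[0,0,0,0,0,0,0]]}' > path.dat && python3 shift.py path.dat; python3 st.py; echo '{"rows": [[0.002,0,0,0,0,0,0],[0.001,0,0,0,0,0,0],[0,0,0,0,0,0,0],[0,0,0,0,0,0,0]]}' > path.dat && python3 shift.py path.dat; python3 st.py
```

```text
time: 14.52
tool_pos: [0.5491, 0.1042, 0.1043]
tcp_rot: [[0.998, 0.055, -0.009], [0.055, -0.998, -0.001], [-0.009, 0.001, -1.0]]
force: [-10.9, 0.9, 6.6]
opening: 0.0006
grip_force: 7.1
[0.5491 0.1042 0.1043] [-10.94   0.87   6.64] [ 0.208  2.048 -0.004] [[0.9985, 0.0549, -0.0086], [0.0549, -0.9985, -0.0012], [-0.0087, 0.0007, -1.0]] 0.0006312747593354024 14.5167
time: 14.85
tool_pos: [0.5492, 0.1042, 0.1043]
tcp_rot: [[0.998, 0.055, -0.014], [0.055, -0.998, -0.002], [-0.014, 0.001, -1.0]]
force: [-16.6, 1.1, 12.5]
opening: 0.0001
grip_force: 9.8
[0.5492 0.1042 0.1043] [-16.63   1.13  12.46] [ 0.298  3.18  -0.006] [[0.9984, 0.0553, -0.0143], [0.0553, -0.9985, -0.0022], [-0.0144, 0.0014, -0.9999]] 0.0001466547012643566 14.85
```

The drawer is shut against its firm stop at TCP x 0.549, with force rising to 17 N. That and the slot's y put the bench origin near (0.620, 0.0173). Next I'll back off and refine the crystal pose from its silhouette in the first images.

```bash
echo '{"rows": [[-0.01,0,0,0,0,0,0],[-0.03,0,0,0,0,0,0],[-0.03,0,-0.02,0,0,0,0],[0,0,-0.04,0,0,0,0.05],[0,0,-0.04,0,0,0,0.05],[0,0,-0.02,0,0,0,0.05],[0,0,0,0,0,0,0.05],[0,0,0,0,0,0,0.05]]}' > path.dat && python3 shift.py path.dat; python3 st.py
cat > sil.py <<'E'
from fit import *
import itertools
T["img"]=cv2.imread("pics/top0.png");S["img"]=cv2.imread("pics/side0.png")
from scipy.optimize import minimize
k=8
def patch(f,c,w=14):
    x,y=int(c[0])-w,int(c[1])-w; im=f["img"][y:y+2*w,x:x+2*w].astype(float)
    return x,y,(im.max(2)-im.min(2))/im.max(2)
def cost(f,pt,p):
    x,y,s=pt; uv=(proj(f,world(p,list(itertools.product((-10,10),(-15,15),(6,58)))))-[x,y]+.5)*k
    m=np.zeros((s.shape[0]*k,)*2,np.uint8); cv2.fillConvexPoly(m,np.round(cv2.convexHull(uv.astype(np.float32))*16).astype(int),255,cv2.LINE_AA,4)
    m=cv2.resize(cv2.GaussianBlur(m.astype(float)/255,(0,0),.7*k),s.shape[::-1],interpolation=cv2.INTER_AREA)
    A=np.c_[m.ravel(),np.ones(m.size)]; q,rs,_,_=np.linalg.lstsq(A,s.ravel(),rcond=None); return float(rs[0])/s.var()/s.size
p0=[.441,-.146,-.25]; cs=[(f,patch(f,proj(f,world(p0,[[0,0,32]]))[0])) for f in(T,S)]
for n,c in(("B",cs),("T",cs[:1]),("S",cs[1:])):
    b=min((minimize(lambda p:sum(cost(f,pt,p) for f,pt in c),[p0[0],p0[1],y],method="Nelder-Mead",options=dict(initial_simplex=[[p0[0],p0[1],y],[p0[0]+.003,p0[1],y],[p0[0],p0[1]+.003,y],[p0[0],p0[1],y+.08]])) for y in(-.2,-.35)),key=lambda o:o.fun)
    print(n,b.x.round(4),np.degrees(b.x[2]).round(1),round(b.fun,3))
from workcell import r
print(r.get_state()["joint_pos"].round(2))
E
python3 sil.py
```

```text
time: 15.52
tool_pos: [0.4884, 0.1006, 0.2259]
tcp_rot: [[0.999, 0.053, 0.005], [0.053, -0.999, 0.001], [0.006, -0.001, -1.0]]
force: [0.4, 0.1, -0.3]
opening: 0.0317
grip_force: 0.0
[0.4884 0.1006 0.2259] [ 0.36  0.08 -0.28] [ 0.018 -0.003 -0.004] [[0.9986, 0.0531, 0.0055], [0.0531, -0.9986, 0.0012], [0.0055, -0.0009, -1.0]] 0.03174343658074801 15.5167
B [ 0.4412 -0.1477 -0.2796] -16.0 0.158
T [ 0.4416 -0.1481 -0.3012] -17.3 0.065
S [ 0.4408 -0.1465 -0.2772] -15.9 0.083
[-0.25  0.57 -0.07  1.98  0.07  0.59 -1.89]
```

```bash
echo '{"rows": [[-0.0086,0.035,0,0,0,0,0.06],[-0.0086,0.035,0,0,0,0,0.06],[-0.0086,0.035,0,0,0,0,0.06],[-0.0086,0.035,0,0,0,0,0.06],[-0.0086,0.035,0,0,0,0,0.06],[-0.0086,0.035,0,0,0,0,0.06],[-0.0086,0.035,0,0,0,0,0.06],[0,0,0,0,0,-0.1125,0.06],[0,0,0,0,0,-0.1125,0.06],[0,0,0,0,0,-0.1125,0.06],[0,0,0,0,0,-0.1125,0.06],[0,0,0,0,0,-0.1125,0.06],[0,0,0,0,0,-0.1125,0.06],[0,0,0,0,0,-0.1125,0.06],[0,0,0,0,0,-0.1125,0.06],[0,0,0,0,0,-0.1125,0.06],[0,0,0,0,0,-0.1125,0.06],[0,0,0,0,0,-0.1125,0.06],[0,0,0,0,0,0,0.06],[0,0,0,0,0,0,0.06]]}' > path.dat && python3 shift.py path.dat; echo '{"rows": [[0,0,0.03,0,0,0,0.06],[0,0,0.03,0,0,0,0.06],[0,0,0.03,0,0,0,0.06],[0,0,0.02,0,0,0,0.06],[0,0,0,0,0,0,0.06],[0,0,0,0,0,0,0.06],[0,0,0,0,0,0,0.06]]}' > path.dat && python3 shift.py path.dat; for i in 1 2 3; do python3 - <<'E'
from h import *
r.grab_frame("top");s=r.get_state();R=s["tcp_rot"];d=np.array([.4412,-.1475,.034])-s["tool_pos"]
print(s["tool_pos"].round(4),np.degrees(np.arctan2(R[1,1],R[0,1])).round(2),"tool d",(R.T@d).round(4),R[:,2].round(4))
E
done
```

```text
time: 17.18
tool_pos: [0.4393, -0.1474, 0.2234]
tcp_rot: [[0.279, 0.96, -0.001], [0.96, -0.279, 0.001], [0.001, -0.002, -1.0]]
force: [0.5, 0.7, -0.3]
opening: 0.06
grip_force: 0.0
time: 17.77
tool_pos: [0.4401, -0.1473, 0.1152]
tcp_rot: [[0.277, 0.961, 0.001], [0.961, -0.277, -0.0], [0.0, 0.001, -1.0]]
force: [-0.4, -0.5, -0.5]
opening: 0.06
grip_force: 0.0
[ 0.4403 -0.1475  0.1155] -16.07 tool d [0.0002 0.0007 0.0815] [ 2.e-03 -4.e-04 -1.e+00]
[ 0.4404 -0.1476  0.1157] -16.07 tool d [0.0003 0.0005 0.0817] [ 2.5e-03 -4.0e-04 -1.0e+00]
[ 0.4404 -0.1477  0.1157] -16.07 tool d [0.0004 0.0005 0.0817] [ 2.6e-03 -5.0e-04 -1.0e+00]
```

```bash
echo '{"rows": [[0.0003,0.0005,0.02,0,0,0,0.06],[0,0,0.02,0,0,0,0.06],[0,0,0.02,0,0,0,0.06],[0,0,0.0115,0,0,0,0.06],[0,0,0.01,0,0,0,0.045],[0,0,0,0,0,0,0.035],[0,0,0,0,0,0,0.03],[0,0,0,0,0,0,0.027],[0,0,0,0,0,0,0.025],[0,0,0,0,0,0,0.024],[0,0,0,0,0,0,0.024]]}' > path.dat && python3 shift.py path.dat; python3 st.py; echo '{"rows": [[0,0,0,0,0,0,0.022],[0,0,0,0,0,0,0.022],[0,0,0,0,0,0,0.021],[0,0,0,0,0,0,0.021],[0,0,0,0,0,0,0.02],[0,0,0,0,0,0,0.02],[0,0,0,0,0,0,0.018],[0,0,0,0,0,0,0.01],[0,0,0,0,0,0,0],[0,0,0,0,0,0,0],[0,0,0,0,0,0,0],[0,0,0,0,0,0,0]]}' > path.dat && python3 shift.py path.dat;python3 st.py
```

```text
time: 18.83
tool_pos: [0.4405, -0.1475, 0.0336]
tcp_rot: [[0.276, 0.961, 0.001], [0.961, -0.276, -0.0], [0.0, 0.001, -1.0]]
force: [0.1, -0.0, 0.7]
opening: 0.0239
grip_force: 0.0
[ 0.4405 -0.1475  0.0336] [ 0.14 -0.04  0.71] [-0.016 -0.056  0.01 ] [[0.2763, 0.9611, 0.0012], [0.9611, -0.2763, -0.0001], [0.0002, 0.0012, -1.0]] 0.02394148789273903 18.8333
time: 19.83
tool_pos: [0.4403, -0.1472, 0.033]
tcp_rot: [[0.276, 0.961, 0.0], [0.961, -0.276, -0.0], [0.0, 0.0, -1.0]]
force: [1.3, -0.4, 1.4]
opening: 0.02
grip_force: 30.0
[ 0.4403 -0.1472  0.033 ] [ 1.28 -0.41  1.4 ] [-0.057 -0.29  -0.018] [[0.2759, 0.9612, 0.0003], [0.9612, -0.2759, -0.0], [0.0, 0.0003, -1.0]] 0.01995067530362577 19.8333
```

```bash
echo '{"rows": [[0,0,-0.005,0,0,0,0],[0,0,-0.01,0,0,0,0],[0,0,-0.02,0,0,0,0],[0,0,-0.03,0,0,0,0],[0,0,-0.03,0,0,0,0],[0,0,-0.03,0,0,0,0],[0,0,-0.03,0,0,0,0],[0,0,-0.015,0,0,-0.0668,0],[0,0,0,0,0,-0.0668,0],[0,0,0,0,0,-0.0668,0],[0,0,0,0,0,-0.0668,0],[0,0,0,0,0,-0.0668,0],[0,0,0,0,0,0,0],[0,0,0,0,0,0,0]]}' > path.dat && python3 shift.py path.dat; echo '{"rows": [[0.00774,0.00941,0,0,0,0,0],[0.01547,0.01882,0,0,0,0,0],[0.01547,0.01882,0,0,0,0,0],[0.01547,0.01882,0,0,0,0,0],[0.01547,0.01882,0,0,0,0,0],[0.01547,0.01882,0,0,0,0,0],[0.01547,0.01882,0,0,0,0,0],[0.01547,0.01882,0,0,0,0,0],[0.01547,0.01882,0,0,0,0,0],[0.01547,0.01882,0,0,0,0,0],[0.00774,0.00941,0,0,0,0,0],[0,0,0,0,0,0,0],[0,0,0,0,0,0,0],[0,0,0,0,0,0,0]]}' > path.dat && python3 shift.py path.dat
cat > bm.py <<'E'
from h import *
for n in("top","side","top"): fs=grab(n)
s=r.get_state();R=s["tcp_rot"];d=np.array([.620,.0173,.091])-s["tool_pos"]
print(s["tool_pos"].round(4),"ang",np.degrees(np.arctan2(R[1,1],R[0,1])).round(2),"tool d",(R.T@d).round(4),R[:,2].round(4),s["opening"],s["force"].round(1),s["time"])
E
python3 bm.py
```

```text
time: 21.0
tool_pos: [0.4393, -0.1474, 0.203]
tcp_rot: [[-0.053, 0.999, -0.001], [0.999, 0.053, -0.0], [-0.0, -0.001, -1.0]]
force: [0.4, -0.3, -1.4]
opening: 0.0195
grip_force: 30.0
time: 22.17
tool_pos: [0.6187, 0.0168, 0.2026]
tcp_rot: [[-0.054, 0.999, -0.002], [0.999, 0.054, -0.001], [-0.001, -0.002, -1.0]]
force: [-0.0, -0.7, -0.4]
opening: 0.0196
grip_force: 30.0
[0.6189 0.0162 0.2029] ang 3.04 tool d [0.0012 0.0012 0.1119] [-9.0e-04 -1.2e-03 -1.0e+00] 0.019674636805502105 [-1.4 -0.3 -0.5] 22.3167
```

```bash
echo '{"rows": [[0.001,0.001,0.01,0,0,0,0],[0,0,0.02,0,0,0,0],[0,0,0.02,0,0,0,0],[0,0,0.02,0,0,0,0],[0,0,0.02,0,0,0,0],[0,0,0.012,0,0,0,0],[0,0,0.007,0,0,0,0],[0,0,0.003,0,0,0,0],[0,0,0,0,0,0,0],[0,0,0,0,0,0,0],[0,0,0,0,0,0,0],[0,0,0,0,0,0,0]]}' > path.dat && python3 shift.py path.dat; python3 bm.py; python3 bm.py
python3 - <<'E'
from h import *
c=lambda i,x,y,w,h,k:cv2.resize(i[y:y+h,x:x+w],None,fx=k,fy=k,interpolation=cv2.INTER_CUBIC)
S,T=load("side"),load("top")
b=[.6203,.0173,.0535]
from fit import world
B=world(b,[[0,0,90],[0,42,90],[0,-42,90],[0,0,116],[0,0,64]])
u=proj(S,B);v=proj(T,B);print(u.round(1).tolist(),v.round(1).tolist())
x,y=(u[0]-[25,28]).astype(int);X,Y=(v[0]-[35,28]).astype(int);print(x,y,X,Y)
im=np.hstack([c(S["img"],x,y,45,56,8),c(T["img"],X,Y,54,56,8)]);cv2.imwrite("pics/b1.png",im);print(im.shape)
E
```

```text
time: 23.32
tool_pos: [0.6212, 0.0186, 0.092]
tcp_rot: [[-0.054, 0.999, 0.002], [0.999, 0.054, 0.0], [0.0, 0.002, -1.0]]
force: [-0.2, 0.3, -0.6]
opening: 0.0198
grip_force: 30.0
[0.6209 0.0185 0.0915] ang 3.12 tool d [-0.0012 -0.0009  0.0005] [ 9.e-04 -0.e+00 -1.e+00] 0.019983446169660832 [ 0.9  0.6 -0.8] 23.4667
[0.6207 0.0185 0.0912] ang 3.12 tool d [-0.0012 -0.0007  0.0002] [ 3.e-04 -0.e+00 -1.e+00] 0.019916925756403383 [-0.1 -0.1 -0.4] 23.6167
[[252.8, 208.0], [252.0, 220.1], [253.6, 196.6], [252.3, 201.8], [253.3, 214.0]] [[281.2, 185.3], [265.4, 185.8], [297.0, 184.8], [281.4, 183.3], [281.1, 187.2]]
227 180 246 157
(448, 792, 3)
```

View pics/b1.png

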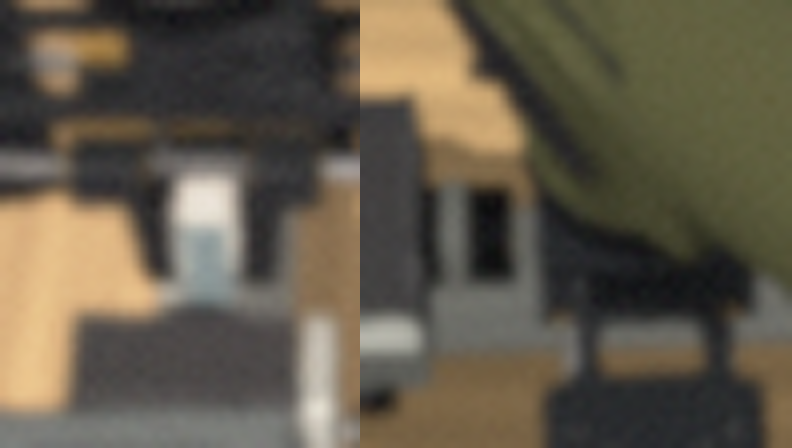

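The crop shows the crystal upright between the fingers, centred at about column 252.4 against a predicted 252.5. Its window is visible behind the chamber. I'll check its y position numerically.

```bash
python3 - <<'E'
from h import *
from fit import world
S=load("side"); s=r.get_state(); t=s["tool_pos"]
p=[t[0],t[1],np.radians(3.1)]
print(proj(S,world(p,[[0,-15,116],[0,15,116],[0,15,112],[0,15,64],[-10,0,116],[10,0,116]])).round(1).tolist())
print([(i,S["img"][i,250:256].mean(0).round().astype(int).tolist()) for i in range(198,219)])
i0=cv2.imread("pics/side0.png"); p=[.4405,-.1475,np.radians(-16)]
print(proj(S,world(p,[[0,-15,58],[0,15,58],[0,15,54]])).round(1).tolist(),[(i,i0[i,316:320].mean(0).round().astype(int).tolist()) for i in range(170,190)])
E
```

```text
[[252.4, 198.0], [251.8, 206.4], [251.9, 207.4], [252.8, 218.5], [255.8, 202.2], [248.4, 202.1]]
[(198, [59, 60, 62]), (199, [87, 89, 92]), (200, [110, 114, 119]), (201, [132, 138, 145]), (202, [166, 176, 185]), (203, [193, 207, 217]), (204, [204, 217, 226]), (205, [207, 219, 228]), (206, [206, 219, 225]), (207, [197, 209, 215]), (208, [179, 187, 187]), (209, [166, 170, 164]), (210, [161, 164, 157]), (211, [160, 162, 155]), (212, [158, 162, 154]), (213, [156, 158, 150]), (214, [151, 153, 144]), (215, [148, 149, 140]), (216, [142, 144, 136]), (217, [122, 124, 117]), (218, [91, 92, 90])]
[[318.9, 173.1], [316.1, 179.7], [316.0, 180.6]] [(170, [126, 176, 218]), (171, [125, 173, 216]), (172, [125, 170, 208]), (173, [137, 172, 202]), (174, [165, 190, 212]), (175, [188, 206, 220]), (176, [198, 214, 224]), (177, [200, 215, 224]), (178, [200, 214, 223]), (179, [198, 212, 221]), (180, [190, 204, 213]), (181, [177, 188, 192]), (182, [162, 169, 168]), (183, [154, 160, 156]), (184, [152, 158, 154]), (185, [151, 156, 152]), (186, [150, 156, 153]), (187, [150, 158, 157]), (188, [147, 154, 154]), (189, [142, 151, 153])]
```

```bash
echo '{"rows": [[-0.0015,-0.0003,0,0,0,0,0],[0,0,0,0,0,0,0],[0,0,0,0,0,0,0],[0,0,0,0,0,0,0],[0,0,0,0,0,0,0],[0,0,0,0,0,0,0],[0,0,0,0,0,0,0],[0,0,0,0,0,0,0]]}' > path.dat && python3 shift.py path.dat; python3 bm.py; python3 bm.py; python3 bm.py
```

```text
time: 24.28
tool_pos: [0.6204, 0.0171, 0.091]
tcp_rot: [[-0.055, 0.999, 0.0], [0.999, 0.055, -0.0], [-0.0, 0.0, -1.0]]
force: [-0.3, 0.6, -1.7]
opening: 0.0198
grip_force: 30.0
[0.6204 0.0171 0.091 ] ang 3.13 tool d [ 0.0003 -0.0003  0.    ] [ 0. -0. -1.] 0.01976966710033123 [ 0.4  0.8 -0.7] 24.4333
[0.6204 0.017  0.091 ] ang 3.12 tool d [ 0.0003 -0.0003  0.    ] [ 0.e+00 -1.e-04 -1.e+00] 0.01951939728610378 [ 0.3  0.3 -1. ] 24.5833
[0.6203 0.017  0.091 ] ang 3.13 tool d [ 0.0003 -0.0003  0.    ] [ 0.e+00 -1.e-04 -1.e+00] 0.01944100015831563 [-0.2 -0.2 -1.6] 24.7333
```

```bash
python3 -c "
from workcell import r
print(r.sign_off())"
```

```text
the job is handed in; nothing more can be done
None
```

I handed the job in at about 25 s: the filter is on the slot floor, the drawer is pushed to its stop, and the crystal is held upright and still at the middle of the light path, within about 1–2 mm by my measurements; I did not photograph the shut drawer afterwards.

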